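# Sort the bench leftovers into their trays

## Task

Tidy up the five things left lying about on the bench into the three grey trays: stand the white bottle upright in the square tray; stand the two vials upright in the small two-bay tray, the thicker vial in the wider bay and the slimmer one in the narrower bay; and lay the marker and the pen flat, lengthwise and side by side (not on top of one another), in the long tray. Leave the bowl and the conical flask where they are, standing.

Things in the scene. Friction and masses are not known exactly. Their poses are not given: they have to be found in the camera images.
- white_bottle: White opaque plastic screw-cap bottle, loose, standing upright; 49 mm diameter to 65 mm height, then a shoulder and a cap 39 mm in diameter from 68 to 84 mm height. Origin at the centre of its underside, z up.
- wide_vial: The thicker of the two vials: clear body with a yellow label and a white cap, loose, standing upright; 25 mm body diameter, cap 23 mm in diameter from 56 to 69 mm height. Origin at the centre of its underside, z up.
- slim_tube: The slimmer of the two vials: small clear vial with a blue cap, loose, standing upright; 18 mm body diameter, cap 16.6 mm in diameter from 44 to 56 mm height. Origin at the centre of its underside, z up.
- marker_pen: Black and grey marker, loose, lying on the bench; 118 mm long, 18 mm thick, round. Its y axis runs along its length and stays level; it can roll, so its x and z axes may point anywhere across. Origin at mid-length, at the start on its underside (it turns with the marker if that rolls).
- ball_pen: Thin dark blue ballpoint pen, loose, lying on the bench; 131 mm long, 9 mm wide and 10 mm high. Its y axis runs along its length and stays level; it can roll. Origin at mid-length, at the start on its underside (it turns with the pen if that rolls).
- bottle_tray: Square grey plastic tray, fixed; outside 88 x 88 mm, walls 4 mm thick and 18 mm high, floor 4 mm thick; one bay of 80 x 80 mm inside. Origin at the centre of its underside, z up. (Behind the trays, beyond about x = 0.62, stands a tall retort stand with a glass funnel hanging over it: carry things across on the robot's side of it.)
- vial_tray: Small grey plastic tray, fixed; outside 102 mm along its x, 58 mm along its y, walls 4 mm thick and 18 mm high, floor 4 mm thick. A cross wall 4 mm thick and 16 mm high divides it into two bays, both 50 mm along y: the wider bay is 56 mm along x, centred at x = -19 mm; the narrower bay is 34 mm along x, centred at x = +30 mm. Origin at the centre of its underside, z up; it may be turned any way round.
- long_tray: Long shallow grey plastic tray, fixed; outside 168 mm along its x, 128 mm along its y, walls 4 mm thick and 14 mm high, floor 4 mm thick; one bay of 160 x 120 mm inside. Origin at the centre of its underside, z up.
- bowl: Bystander: shallow off-white porcelain dish, loose, 98 mm wide and 36 mm high. Origin at the centre of its underside. Must stay where it is.
- conical_flask: Bystander: clear conical flask, loose, 88 mm wide and 110 mm high. Origin at the centre of its underside. Must stay where it is.
There are look-alikes about, which are no part of the job. There is more than one size of the white_bottle; the job needs the larger.

How it is judged (in metres and radians):
At the end, for the whole second after the job is handed in: Bottle upright on the square tray's floor, thicker vial upright in the wider bay, slimmer vial upright in the narrower bay (each within 0.1 rad), marker and pen level on the long tray's floor within 0.4 rad of its length, not on one another; all at rest; bowl and flask moved under 20 mm and upright (x of white_bottle in the frame of bottle_tray between -0.018 and 0.018 m and y of white_bottle in the frame of bottle_tray between -0.018 and 0.018 m and z of white_bottle in the frame of bottle_tray between 0 and 0.008 m and angle between each of white_bottle, wide_vial, slim_tube's own z axis and vertical below 0.1 rad and x of wide_vial in the frame of vial_tray between -0.0365 and -0.0015 m and y of wide_vial in the frame of vial_tray between -0.0145 and 0.0145 m and z of wide_vial in the frame of vial_tray between 0 and 0.008 m and x of slim_tube in the frame of vial_tray between 0.02 and 0.04 m and y of slim_tube in the frame of vial_tray between -0.018 and 0.018 m and z of slim_tube in the frame of vial_tray between 0 and 0.008 m and x of marker_pen in the frame of long_tray between -0.024 and 0.024 m and y of marker_pen in the frame of long_tray between -0.057 and 0.057 m and z of marker_pen in the frame of long_tray below 0.026 m and angle between marker_pen's own y axis and vertical between 1.5008 and 1.6408 rad and angle between the y axis of each of marker_pen, ball_pen and the x axis of long_tray, either way round below 0.4 rad and x of ball_pen in the frame of long_tray between -0.019 and 0.019 m and y of ball_pen in the frame of long_tray between -0.057 and 0.057 m and z of ball_pen in the frame of long_tray below 0.018 m and angle between ball_pen's own y axis and vertical between 1.5008 and 1.6408 rad and linear speed of each of white_bottle, wide_vial, slim_tube, marker_pen, ball_pen below 0.02 m/s and distance of each of bowl, conical_flask from where it was at the start of the episode below 0.02 m and angle between each of bowl, conical_flask's own z axis and vertical below 0.15 rad); the robot touches nothing.
It fails at once if the bowl or the conical flask is pushed more than 20 mm or tipped over (distance of any of bowl, conical_flask from where it was at the start of the episode above 0.02 m or angle between any of bowl, conical_flask's own z axis and vertical above 0.3 rad).
It also fails if it takes over 128 s, if anything falls off the work surface, if the arm or the gripper's body presses on something with over 40 N, if the wrist force passes 120 N, or if a joint passes its speed limit or range.

## Robot

A 7-joint arm with a two-finger parallel gripper is mounted at the origin on a cart in front of the work surface, level with it; the furniture and walls round the work are solid. World frame = base frame: x ahead of the robot, y to its left, z up, the work surface at z = 0. Lengths are in mm, angles in rad, forces in N, time in s.
With the tool pointing down it reaches from about 400 to 875 mm from the base axis. Payload 4.4 kg.
Tool frame: the origin (TCP) lies on the centre line of the jaws, within the pads' length; the fingertips stand 11 mm ahead of it and the grasp point (between the pads) lies 8 mm behind it (ctrl.tips_ahead is the distance from the TCP to the fingertips, in mm); z points along the fingers, y is the line along which they close (so a half turn about z gives the same grasp; the last joint's range is limited). The gripper opens to 85 mm and grips with 20 to 120 N. Pads are 22 mm wide; open, the fingers measure 114 mm over their backs; the gripper's body (76 mm by 85 mm) begins 54 mm behind the grasp point. The pads swing forward as they close: fully open they stand 13 mm farther back than shut.
Start: joints at [-1.227, 0.628, 0.038, 1.517, -0.027, 0.996, -0.02], TCP at [258.956, 596.204, 242.313] pointing down, gripper open.
Joint ranges: [-3.06, 3.06], [-0.37, 2.12], [-1.25, 1.32], [0.18, 2.47], [-1.1, 4.24], [0.23, 1.98], [-2.94, 2.94]. Speed limits (rad/s): [2.57, 2.57, 3.14, 3.14, 3.14, 3.14, 3.14].

## Interface

Orientations are given as [roll, pitch, yaw] about the fixed x, y, z axes, in that order (R = Rz(yaw) Ry(pitch) Rx(roll)).
In Python, from cell import ctrl, eyes, job gives the robot as it stands. The module is installed in compiled form; this text tells all that it offers.
- The arm moves only by the tool carry_out, never from a script. Its argument "moves" is a list of rows, each an object of numbers: "tx", "ty", "tz": the shift along the tool's x, y, z as a fraction of full scale; "twist": the turn about the tool's z as a fraction of full scale; "fingers": the opening, from 0 (shut) to 1 (fully open). In form: [{"tx": .., "ty": .., "tz": .., "twist": .., "fingers": ..}, ...]. A call has 1 to 12 rows; each row shifts and turns the commanded pose from where the row before left it, along the tool's axes as they then stand; what a row does not reach is not made up. Full scale, the value 1, is 0.3 m for a shift and pi rad for a turn. A row lasts 1/8 s, in which the tool goes at most 62.5 mm and 10.7 degrees, less where a joint would pass 70% of its speed; a pose out of reach is approached as far as the arm can. A call with a number of a shift or a turn outside -1 to 1 is refused whole. A call with a gripper value outside its range is refused whole. The fingers move at their own pace and stop on an object; the grip force is fixed at half the most. Time passes only in rows, so rows that do not move let the fingers close. It gives the time, the measured TCP pose, the force, the opening and the grip force at its end, in the units of the state.
- ctrl.read_state(): the state, without advancing time (a new reading comes with each control period).
- eyes.get_image(name): name is "scene" or "top" or "wrist"; returns a dict with "color" (384x512x3 uint8, blue, green, red), "fovy" (degrees; the focal length in pixels is half the picture's height over the tangent of half this angle, whatever the lens; pixels are square), "cx", "cy" (the principal point, pixels), "world_from_camera" (4x4, takes a point from camera to world coordinates). Camera axes: x right, y up, looking along -z (the intrinsics and any distortion apply to the point x, -y, -z); pixel columns grow to the right and rows downward; lengths in mm; the calibration is good to about 2 mm. A picture is of the moment at which its call begins. There is no depth.
- job.finish_job(): hands the job in; it is judged then, once.
The state is a dict: "clock": time; "qpos": joint angles; "qd": joint speeds; "tau": joint torques, N m; "eef_pos": TCP position; "tool_rot": TCP orientation; "force": force on the tool from outside, world axes, zero at the start; "torque": the same for the moment, N m; "width": finger opening in mm; "gripper_force": force on a finger pad.
Only numpy, scipy, OpenCV 4.12 (cv2) and the standard library are available. Lean on these libraries where they do the work, as an engineer would, in place of code of your own. Each camera call takes 0.05 s, during which the arm holds its last target. There are 200 camera calls.

## Working session

There is one attempt and no reset: what is moved stays moved. The work goes in short steps, Python scripts to look and compute and a tool call to move; the robot and the scene stay as the last step left them, time stands still between calls to the robot, and variables do not carry over. Pictures are saved under pics/ and viewed, at most 14 in all, crops included, and the job is handed in when it is done.

Besides the shell and the picture viewer there is one more tool, called after "Request:" as name(argument=value, ...) on one line, values as JSON. carry_out: Moves the arm, as the interface text tells. Its arguments: {"type":"object","properties":{"moves":{"type":"array","items":{"type":"object","properties":{"tx":{"type":"number","minimum":-1,"maximum":1},"ty":{"type":"number","minimum":-1,"maximum":1},"tz":{"type":"number","minimum":-1,"maximum":1},"twist":{"type":"number","minimum":-1,"maximum":1},"fingers":{"type":"number"}}}}},"required":["moves"]}

```bash
mkdir -p pics; cat > h.py <<'E'
import numpy as np, cv2
from cell import ctrl, eyes, job
def shot(n,f=None):
    d=eyes.get_image(n)
    if f: cv2.imwrite('pics/'+f,d['color'])
    np.save('pics/%s.npy'%n,d,allow_pickle=True)
    return d
def load(n): return np.load('pics/%s.npy'%n,allow_pickle=True).item()
def ray(d,u,v):
    h=d['color'].shape[0]; f=h/2/np.tan(np.radians(d['fovy'])/2)
    T=np.array(d['world_from_camera']); r=np.array([(u-d['cx'])/f,-(v-d['cy'])/f,-1])
    return T[:3,3],T[:3,:3]@r
def pt(d,u,v,z=0):
    o,r=ray(d,u,v); return o+r*(z-o[2])/r[2]
def proj(d,p):
    h=d['color'].shape[0]; f=h/2/np.tan(np.radians(d['fovy'])/2)
    T=np.array(d['world_from_camera']); c=T[:3,:3].T@(np.array(p)-T[:3,3])
    return d['cx']-f*c[0]/c[2], d['cy']+f*c[1]/c[2]
E
python3 - <<'E'
from h import *
for n in('scene','top','wrist'):
    d=shot(n,n+'0.png'); print(n,[k for k in d],d['fovy'],d['cx'],d['cy'],np.round(d['world_from_camera'],3).tolist())
    if n=='top': cv2.imwrite('pics/top0b.png',cv2.resize(d['color'],(800,600),interpolation=cv2.INTER_CUBIC))
    if n=='scene': cv2.imwrite('pics/scene0b.png',cv2.resize(d['color'],(800,600),interpolation=cv2.INTER_CUBIC))
print(ctrl.read_state())
E
```

```text
scene ['color', 'fovy', 'cx', 'cy', 'world_from_camera'] 55.90047336331529 257.4945642639253 185.608314456118 [[0.512, 0.516, -0.687, -192.863], [-0.859, 0.313, -0.405, -416.659], [0.006, 0.797, 0.604, 677.83], [0.0, 0.0, 0.0, 1.0]]
top ['color', 'fovy', 'cx', 'cy', 'world_from_camera'] 49.067109962352205 256.2805739071825 196.1743292091589 [[0.018, 0.991, -0.129, 405.657], [-1.0, 0.017, -0.016, 15.06], [-0.013, 0.13, 0.991, 1387.956], [0.0, 0.0, 0.0, 1.0]]
wrist ['color', 'fovy', 'cx', 'cy', 'world_from_camera'] 70.54159956974793 254.5720328256364 188.45006120797103 [[0.398, -0.885, -0.24, 197.256], [0.917, 0.384, 0.105, 622.025], [-0.001, -0.262, 0.965, 373.277], [0.0, 0.0, 0.0, 1.0]]
{'clock': 0.15, 'qpos': array([-1.22679433,  0.62914076,  0.03842109,  1.51811555, -0.02702024,
        0.99627868, -0.02000587]), 'qd': array([ 0.00032341, -0.00218479,  0.00076225, -0.00431895,  0.0002408 ,
       -0.00043322,  0.00102618]), 'tau': array([ 2.60548404e-03, -5.63794255e+01,  1.22808494e+00, -1.93649429e+01,
        1.11600588e-02,  7.40166579e-03, -3.59545038e-05]), 'eef_pos': array([258.75186441, 595.79744721, 241.60249026]), 'tool_rot': array([-3.14016668e+00, -2.67167888e-05,  2.73179636e+00]), 'force': array([-0.07480976, -0.2753926 ,  0.08635276]), 'torque': array([ 0.00339529,  0.03602673, -0.01384001]), 'gripper_force': 0.0, 'width': 85.18640922445594}
```

View pics/top0b.png

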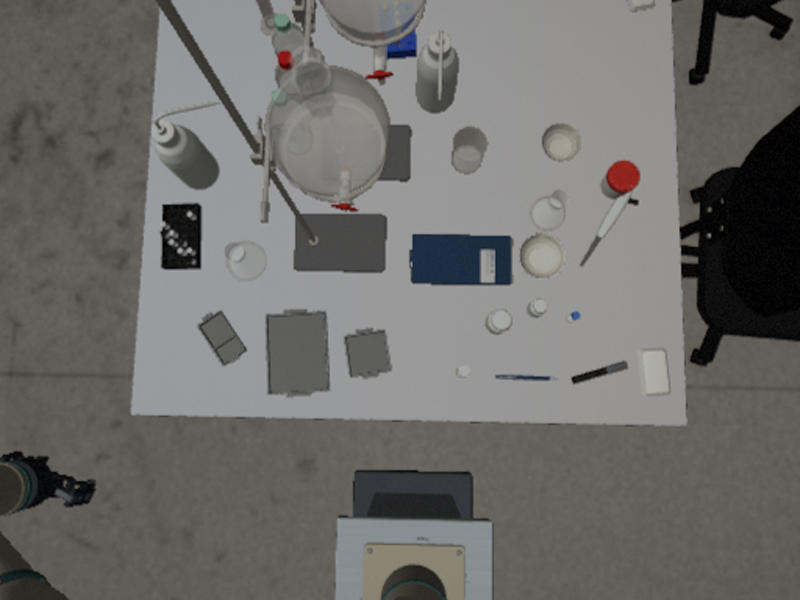

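View pics/scene0b.png

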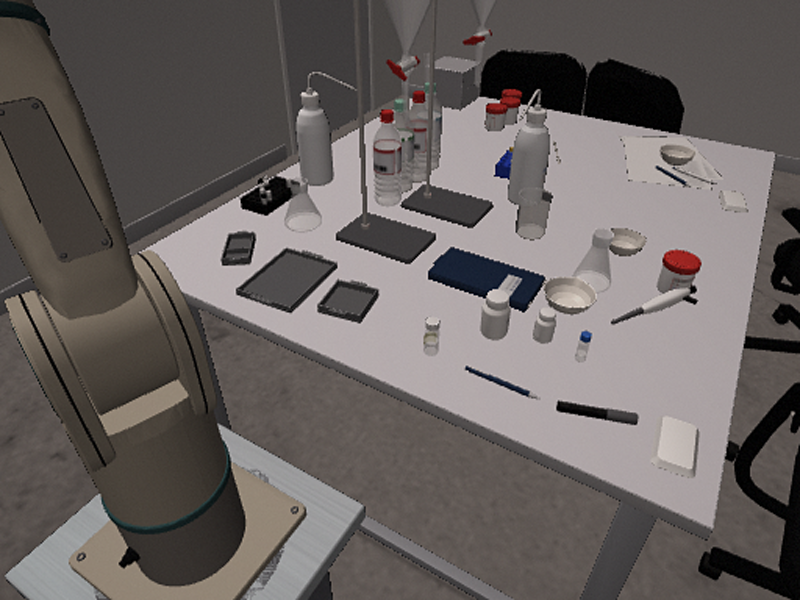

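The top view (800x600 pixels) shows these positions:
- **Trays:** two-bay (222,338), long (297,352), square (368,353).
- **Vials:** thick vial (463,371) and blue-cap vial (573,317).
- **Pens:** pen (525,378) and marker (600,373).
- **Bowl and flask:** bowl (543,256) and flask (548,212). There is a second flask at (245,260).

There are two candidates for the bottle, at (499,321) and (538,307). The one at (499,321) looks larger, and I'll check that with sizes and a crop.

```bash
python3 - <<'E'
from h import *
t=load('top'); s=load('scene'); im=t['color']; k=0.64
g=im.astype(int)
def rect(m,name,z):
    c=max(cv2.findContours(m.astype(np.uint8),cv2.RETR_EXTERNAL,cv2.CHAIN_APPROX_NONE)[0],key=cv2.contourArea)
    P=np.array([pt(t,u,v,z)[:2] for u,v in c[:,0]],np.float32)
    r=cv2.minAreaRect(P); print(name,np.round(r[0]),np.round(r[1]),round(r[2],1))
def win(m,a,b,c,d):
    w=np.zeros(m.shape,bool); w[int(b*k):int(d*k),int(a*k):int(c*k)]=1; return m&w
gray=(g.max(2)<135); print('bg',im[260,200],'tray',im[225,190])
for n,b,z in(('vial_tray',(192,303,252,370),16),('long',(258,303,335,402),13),('square',(338,320,398,385),17),('marker',(565,355,632,388),9),('pen',(490,365,562,388),5)):
    m=win(gray,*b); rect(m,n,z)
# bay sides of vial tray
big=cv2.resize(im,None,fx=4,fy=4,interpolation=cv2.INTER_CUBIC)
cv2.imwrite('pics/c1.png',np.vstack([cv2.resize(im[185:250,285:410],(800,416),interpolation=cv2.INTER_CUBIC)]))
a=cv2.resize(s['color'][180:275,260:400],(800,543),interpolation=cv2.INTER_CUBIC); cv2.imwrite('pics/c2.png',a)
for n,u,v,z in(('bottle',499,316,84),('small',538,303,55),('wide',463,369,69),('slim',575,315,56),('bowl',543,255,30),('flask',557,197,110)):
    print(n,np.round(pt(t,u*k,v*k,z)))
E
```

```text
bg [157 155 154] tray [92 95 94]
vial_tray [514. 412.] [117.  62.] 35.2
long [485. 252.] [184. 132.] 4.1
square [486. 105.] [103.  90.] 10.2
marker [ 455. -379.] [ 20. 122.] 16.8
pen [ 441. -228.] [ 10. 127.] 1.0
bottle [ 560. -161.   84.]
small [ 591. -245.   55.]
wide [454. -92.  69.]
slim [ 568. -319.   56.]
bowl [ 697. -261.   30.]
flask [ 798. -274.  110.]
```

View pics/c1.png

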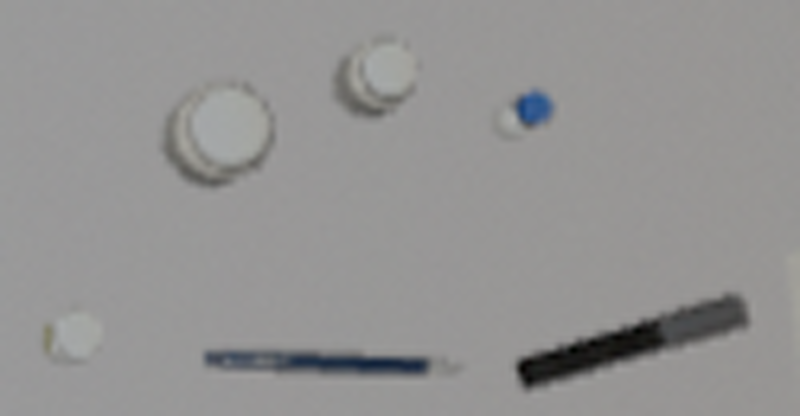

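View pics/c2.png

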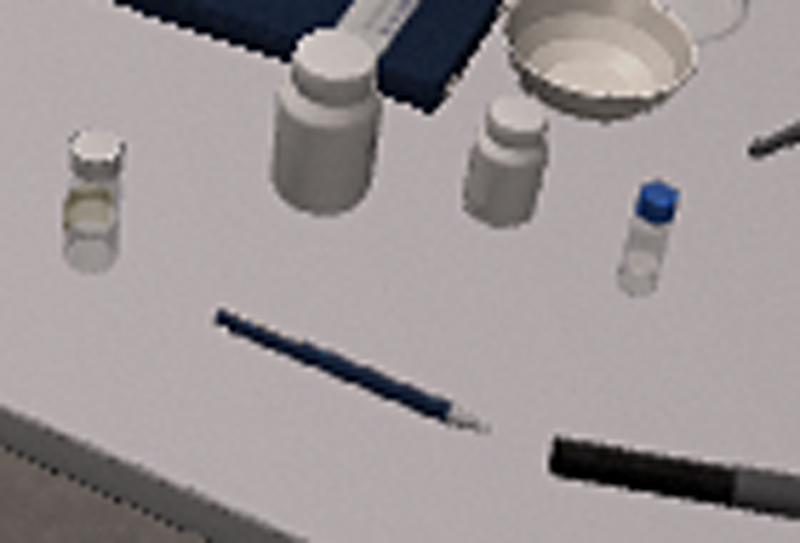

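The bottle cap at crop (230,126) is about 13 px, or 39–40 mm, and the bottle is clearly bigger than the one at (388,70). It is therefore the larger, required bottle. Next I'll check which way round the two-bay tray is and refine the points.

```bash
python3 - <<'E'
from h import *
t=load('top'); s=load('scene'); im=t['color']
a=cv2.resize(im[190:260,120:256],(800,412),interpolation=cv2.INTER_CUBIC); a=cv2.convertScaleAbs(a,alpha=1.8,beta=-60); cv2.imwrite('pics/c3.png',a)
q=lambda u,v:(285+u/6.4,185+v/6.4)
for n,u,v,z in(('bottle',230,126,84),('wide',78,336,69),('slim',535,107,56),('penA',205,358,5),('penB',462,367,5),('mA',520,375,9),('mB',745,308,9)):
    print(n,np.round(pt(t,*q(u,v),z),1))
q2=lambda u,v:(260+u/5.714,180+v/5.714)
print('scene: ')
for n,u,v,z in(('bottle',336,55,84),('wide',97,147,69),('slim',660,192,56),('bottle base front',322,213,0),('penA',218,316,5),('penB',488,430,5)):
    print(n,np.round(pt(s,*q2(u,v),z),1))
E
```

```text
bottle [ 552.4 -166.2   84. ]
wide [449.9 -94.3  69. ]
slim [ 567.6 -321.2   56. ]
penA [ 442.  -164.3    5. ]
penB [ 439.8 -294.9    5. ]
mA [ 436.2 -323.3    9. ]
mB [ 472.1 -437.8    9. ]
scene: 
bottle [ 552.1 -168.4   84. ]
wide [451.1 -96.2  69. ]
slim [ 569.3 -322.6   56. ]
bottle base front [ 537.2 -177.3    0. ]
penA [ 442.5 -166.3    5. ]
penB [ 440.4 -295.8    5. ]
```

View pics/c3.png

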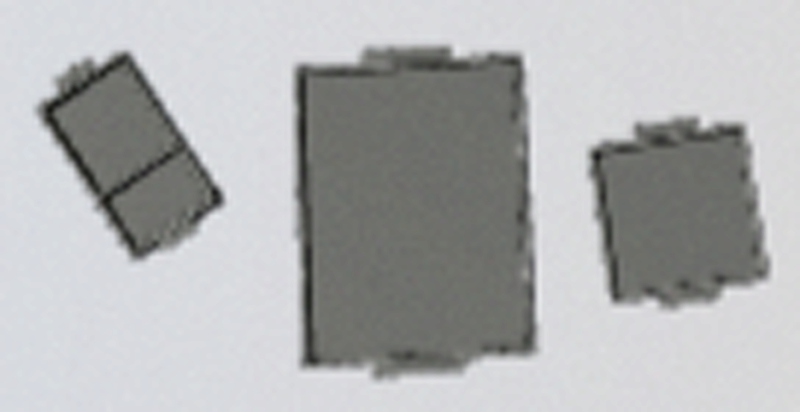

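The wider bay of the two-bay tray is the far-left one (crop 112,122) and the narrower is the near-right one (crop 163,205). The two views agree within about 2 mm on the bottle and both vials. The pen measures 131 mm and the marker 120 mm, as they should.

```bash
cat >> h.py <<'E'
def plan(x,y,z,yawdeg,frm=None):
    """tool-axis steps: twist first, then shift (units of full scale)"""
    if frm is None:
        st=ctrl.read_state(); p=st['eef_pos']; y0=np.degrees(st['tool_rot'][2])
    else: p,y0=np.array(frm[:3]),frm[3]
    dy=(yawdeg-y0+180)%360-180
    a=np.radians(yawdeg); d=np.array([x,y,z])-p
    tx=d@[np.cos(a),np.sin(a),0]; ty=d@[np.sin(a),-np.cos(a),0]
    print('twist %.4f (%.1f rows) tx %.4f ty %.4f tz %.4f (%.1f rows)'%(-dy/180,abs(dy)/10.7,tx/300,ty/300,-d[2]/300,np.linalg.norm(d)/62.5))
E
python3 - <<'E'
from h import *
t=load('top'); q=lambda u,v:(120+u/5.882,190+v/5.882)
def c(n,P,z):
    W=np.array([pt(t,*q(*p),z)[:2] for p in P]); print(n,W.mean(0).round(1),[round(float(np.linalg.norm(W[i]-W[i-1])),1) for i in range(4)],[round(float(np.degrees(np.arctan2(*(W[i]-W[i-1])[::-1]))),1) for i in range(4)])
c('vial',[(42,105),(128,55),(222,200),(140,255)],17); c('long',[(298,67),(522,57),(535,350),(305,363)],13); c('sq',[(593,150),(743,128),(767,273),(617,298)],17)
plan(480,100,240,107.4); plan(454,-380,100,107.4,(480,100,240,107.4))
E
```

```text
vial [512.4 408. ] [101.7, 55.0, 98.3, 54.1] [35.7, -58.2, -144.7, 125.3]
long [485. 250.] [164.9, 125.9, 163.3, 127.3] [3.9, -86.5, -175.6, 94.3]
sq [485.2 102.1] [83.1, 84.3, 81.5, 83.9] [10.9, -80.6, -169.4, 100.5]
twist 0.2729 (4.6 rows) tx -1.7976 ty 0.2095 tz 0.0053 (8.7 rows)
twist -0.0000 (0.0 rows) tx -1.5009 ty -0.5612 tz 0.4667 (8.0 rows)
```

Request:
carry_out(moves=[{"twist": 0.0546},{"twist": 0.0546},{"twist": 0.0546},{"twist": 0.0546},{"twist": 0.0546},{"tx": -0.18,"ty": 0.021},{"tx": -0.18,"ty": 0.021},{"tx": -0.18,"ty": 0.021},{"tx": -0.18,"ty": 0.021},{"tx": -0.18,"ty": 0.021},{"tx": -0.18,"ty": 0.021},{"tx": -0.18,"ty": 0.021}])

```text
validation failed for argument at $.mo...
```

Request:
carry_out(moves=[{"tx": -0.18,"ty": 0.021},{"tx": -0.18,"ty": 0.021},{"tx": -0.18,"ty": 0.021},{"tx": -0.17,"ty": -0.06,"tz": 0.05},{"tx": -0.17,"ty": -0.06,"tz": 0.05},{"tx": -0.17,"ty": -0.06,"tz": 0.05},{"tx": -0.17,"ty": -0.06,"tz": 0.05},{"tx": -0.17,"ty": -0.06,"tz": 0.05},{"tx": -0.17,"ty": -0.06,"tz": 0.05},{"tx": -0.17,"ty": -0.06,"tz": 0.05},{"tx": -0.17,"ty": -0.06,"tz": 0.05}])

```text
validation failed for argument at $.mo...
```

```bash
python3 - <<'E'
from h import *
st=ctrl.read_state(); print(st['clock'],st['eef_pos'],st['tool_rot'],st['qpos'])
plan(454,-380,120,107.4); plan(454,-380,15,107.4)
d=shot('wrist','w1.png')
for n,p in(('mA',(436.2,-323.3,9)),('mB',(472.1,-437.8,9)),('mid',(454,-380.5,9))): print(n,np.round(proj(d,p)))
E
```

```text
0.15 [258.75186441 595.79744721 241.60249026] [-3.14016668e+00 -2.67167888e-05  2.73179636e+00] [-1.22679433  0.62914076  0.03842109  1.51811555 -0.02702024  0.99627868
 -0.02000587]
twist 0.2729 (4.6 rows) tx -3.2984 ty -0.3516 tz 0.4053 (16.0 rows)
twist 0.2729 (4.6 rows) tx -3.2984 ty -0.3516 tz 0.7553 (16.3 rows)
mA [-157.  444.]
mB [-188.  473.]
mid [-173.  459.]
```

View pics/w1.png

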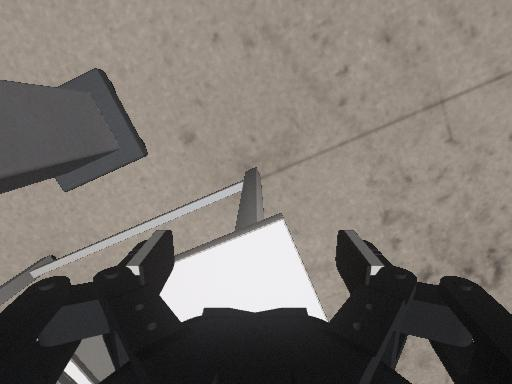

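The move calls were refused by validation and the arm is still at the start. The wrist picture shows only floor and the bench edge. The rows probably need all the fields.

Request:
carry_out(moves=[{"tx": 0,"ty": 0,"tz": 0,"twist": 0.0546,"fingers": 1},{"tx": 0,"ty": 0,"tz": 0,"twist": 0.0546,"fingers": 1},{"tx": 0,"ty": 0,"tz": 0,"twist": 0.0546,"fingers": 1},{"tx": 0,"ty": 0,"tz": 0,"twist": 0.0546,"fingers": 1},{"tx": 0,"ty": 0,"tz": 0,"twist": 0.0546,"fingers": 1},{"tx": -0.18,"ty": 0.021,"tz": 0,"twist": 0,"fingers": 1},{"tx": -0.18,"ty": 0.021,"tz": 0,"twist": 0,"fingers": 1},{"tx": -0.18,"ty": 0.021,"tz": 0,"twist": 0,"fingers": 1},{"tx": -0.18,"ty": 0.021,"tz": 0,"twist": 0,"fingers": 1},{"tx": -0.18,"ty": 0.021,"tz": 0,"twist": 0,"fingers": 1},{"tx": -0.18,"ty": 0.021,"tz": 0,"twist": 0,"fingers": 1},{"tx": -0.18,"ty": 0.021,"tz": 0,"twist": 0,"fingers": 1}])

```text
clock: 1.7
eef_pos: [414.5, 247.1, 242.4]
tool_rot: [3.141, -0.0, 1.874]
force: [0.7, 0.4, -0.1]
width: 85.7
gripper_force: 0.0
```

Request:
carry_out(moves=[{"tx": -0.17,"ty": -0.042,"tz": 0.034,"twist": 0,"fingers": 1},{"tx": -0.17,"ty": -0.042,"tz": 0.034,"twist": 0,"fingers": 1},{"tx": -0.17,"ty": -0.042,"tz": 0.034,"twist": 0,"fingers": 1},{"tx": -0.17,"ty": -0.042,"tz": 0.034,"twist": 0,"fingers": 1},{"tx": -0.17,"ty": -0.042,"tz": 0.034,"twist": 0,"fingers": 1},{"tx": -0.17,"ty": -0.042,"tz": 0.034,"twist": 0,"fingers": 1},{"tx": -0.17,"ty": -0.042,"tz": 0.034,"twist": 0,"fingers": 1},{"tx": -0.17,"ty": -0.042,"tz": 0.034,"twist": 0,"fingers": 1},{"tx": -0.17,"ty": -0.042,"tz": 0.034,"twist": 0,"fingers": 1},{"tx": -0.17,"ty": -0.042,"tz": 0.034,"twist": 0,"fingers": 1},{"tx": -0.17,"ty": -0.042,"tz": 0.034,"twist": 0,"fingers": 1},{"tx": -0.17,"ty": -0.042,"tz": 0.034,"twist": 0,"fingers": 1}])

```text
clock: 3.2
eef_pos: [452.5, -382.3, 119.4]
tool_rot: [3.141, -0.0, 1.874]
force: [0.4, 0.3, 0.4]
width: 85.6
gripper_force: 0.0
```

```bash
python3 - <<'E'
from h import *
st=ctrl.read_state(); print(st['clock'],st['eef_pos'],st['tool_rot'],st['qpos'].round(2))
plan(454,-380,15,107.4)
d=shot('wrist','w1.png')
for n,p in(('mA',(436.2,-323.3,9)),('mB',(472.1,-437.8,9)),('mid',(454,-380.5,9))): print(n,np.round(proj(d,p)))
m=(d['color'].max(2)<60).astype(np.uint8)
E
```

```text
3.2 [ 452.51794571 -382.26609933  119.42799715] [ 3.14129423e+00 -1.82723337e-04  1.87418430e+00] [ 0.54  0.71  0.19  1.8  -0.2   0.65  1.14]
twist -0.0001 (0.0 rows) tx 0.0057 ty 0.0070 tz 0.3481 (1.7 rows)
mA [258. 121.]
mB [257. 247.]
mid [257. 188.]
```

View pics/w1.png

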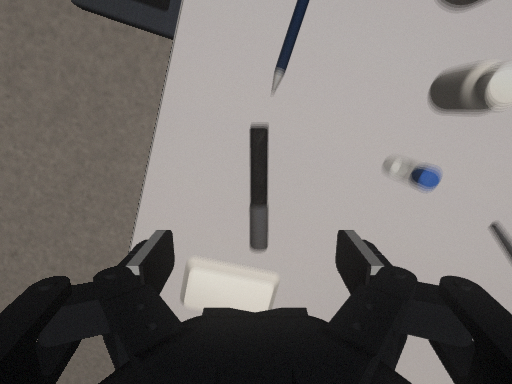

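The marker lies at (259,122)–(259,250) in the wrist view, within 2 px of the prediction. Descending to grasp.

Request:
carry_out(moves=[{"tx": 0.006,"ty": 0.007,"tz": 0.15,"twist": 0,"fingers": 1},{"tx": 0,"ty": 0,"tz": 0.12,"twist": 0,"fingers": 1},{"tx": 0,"ty": 0,"tz": 0.05,"twist": 0,"fingers": 0.6},{"tx": 0,"ty": 0,"tz": 0.03,"twist": 0,"fingers": 0.4},{"tx": 0,"ty": 0,"tz": 0,"twist": 0,"fingers": 0},{"tx": 0,"ty": 0,"tz": 0,"twist": 0,"fingers": 0},{"tx": 0,"ty": 0,"tz": 0,"twist": 0,"fingers": 0},{"tx": 0,"ty": 0,"tz": 0,"twist": 0,"fingers": 0},{"tx": 0,"ty": 0,"tz": 0,"twist": 0,"fingers": 0},{"tx": 0,"ty": 0,"tz": 0,"twist": 0,"fingers": 0}])

```text
clock: 4.5
eef_pos: [454.7, -378.8, 16.2]
tool_rot: [3.14, 0.002, 1.874]
force: [-0.2, -0.5, 7.4]
width: 13.3
gripper_force: 59.2
```

Request:
carry_out(moves=[{"tx": 0,"ty": 0,"tz": -0.1,"twist": 0,"fingers": 0},{"tx": 0,"ty": 0,"tz": -0.2,"twist": 0,"fingers": 0},{"tx": 0,"ty": 0,"tz": -0.15,"twist": 0,"fingers": 0}])

```text
clock: 4.88
eef_pos: [454.2, -378.6, 152.2]
tool_rot: [3.141, 0.001, 1.874]
force: [0.2, 0.4, -0.8]
width: 13.0
gripper_force: 58.9
```

```bash
python3 - <<'E'
from h import *
st=ctrl.read_state(); print(st['width'],st['eef_pos'],st['gripper_force'])
d=shot('wrist','w2.png')
plan(483,275,150,184)
E
```

```text
12.986974207012198 [ 454.17627175 -378.57013926  152.20741558] 58.86817932128906
twist -0.4258 (7.2 rows) tx -0.2404 ty 2.1747 tz 0.0259 (10.5 rows)
```

View pics/w2.png

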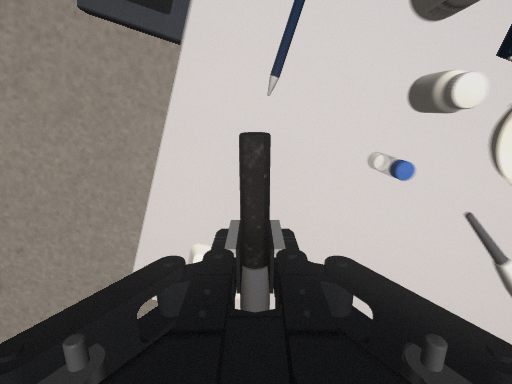

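The marker is held, seen in the wrist view at (255,132)–(255,310) along the tool.

Request:
carry_out(moves=[{"tx": 0,"ty": 0,"tz": 0,"twist": -0.0532,"fingers": 0},{"tx": 0,"ty": 0,"tz": 0,"twist": -0.0532,"fingers": 0},{"tx": 0,"ty": 0,"tz": 0,"twist": -0.0532,"fingers": 0},{"tx": 0,"ty": 0,"tz": 0,"twist": -0.0532,"fingers": 0},{"tx": 0,"ty": 0,"tz": 0,"twist": -0.0532,"fingers": 0},{"tx": 0,"ty": 0,"tz": 0,"twist": -0.0532,"fingers": 0},{"tx": 0,"ty": 0,"tz": 0,"twist": -0.0532,"fingers": 0},{"tx": 0,"ty": 0,"tz": 0,"twist": -0.0532,"fingers": 0},{"tx": -0.02,"ty": 0.17,"tz": 0,"twist": 0,"fingers": 0},{"tx": -0.02,"ty": 0.17,"tz": 0,"twist": 0,"fingers": 0},{"tx": -0.02,"ty": 0.17,"tz": 0,"twist": 0,"fingers": 0},{"tx": -0.02,"ty": 0.17,"tz": 0,"twist": 0,"fingers": 0}])

```text
clock: 6.42
eef_pos: [463.7, -171.6, 150.0]
tool_rot: [-3.142, 0.001, -3.072]
force: [-0.1, 0.5, 0.2]
width: 13.5
gripper_force: 59.0
```

Request:
carry_out(moves=[{"tx": -0.02,"ty": 0.18,"tz": 0,"twist": 0,"fingers": 0},{"tx": -0.02,"ty": 0.18,"tz": 0,"twist": 0,"fingers": 0},{"tx": -0.02,"ty": 0.18,"tz": 0,"twist": 0,"fingers": 0},{"tx": -0.02,"ty": 0.18,"tz": 0,"twist": 0,"fingers": 0},{"tx": -0.02,"ty": 0.18,"tz": 0,"twist": 0,"fingers": 0},{"tx": -0.02,"ty": 0.18,"tz": 0,"twist": 0,"fingers": 0},{"tx": -0.02,"ty": 0.18,"tz": 0,"twist": 0,"fingers": 0},{"tx": 0,"ty": 0.18,"tz": 0,"twist": 0,"fingers": 0}])

```text
clock: 7.42
eef_pos: [475.8, 262.6, 150.0]
tool_rot: [3.141, 0.001, -3.072]
force: [1.7, 0.6, -1.0]
width: 13.5
gripper_force: 59.0
```

```bash
python3 - <<'E'
from h import *
st=ctrl.read_state(); print(st['width'],st['eef_pos'],st['gripper_force'],st['qpos'].round(2))
d=shot('wrist','w3.png')
plan(483,275,25,184)
E
```

```text
13.51534322795894 [475.80990245 262.5762275  150.02618733] 58.95571053028107 [-0.51  0.6  -0.07  1.91  0.07  0.64  1.01]
twist 0.0030 (0.1 rows) tx -0.0305 ty 0.0043 tz 0.4178 (2.0 rows)
```

View pics/w3.png

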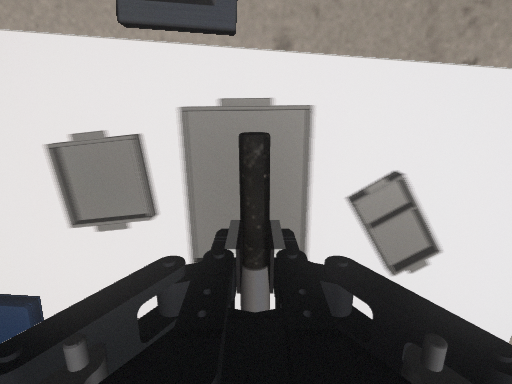

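Request:
carry_out(moves=[{"tx": -0.03,"ty": 0.004,"tz": 0.15,"twist": 0,"fingers": 0},{"tx": 0,"ty": 0,"tz": 0.15,"twist": 0,"fingers": 0},{"tx": 0,"ty": 0,"tz": 0.1,"twist": 0,"fingers": 0},{"tx": 0,"ty": 0,"tz": 0.028,"twist": 0,"fingers": 0},{"tx": 0,"ty": 0,"tz": 0,"twist": 0,"fingers": 0},{"tx": 0,"ty": 0,"tz": 0,"twist": 0,"fingers": 0.2},{"tx": 0,"ty": 0,"tz": 0,"twist": 0,"fingers": 0.3},{"tx": 0,"ty": 0,"tz": 0,"twist": 0,"fingers": 0.35},{"tx": 0,"ty": 0,"tz": -0.1,"twist": 0,"fingers": 0.35},{"tx": 0,"ty": 0,"tz": -0.15,"twist": 0,"fingers": 0.6},{"tx": 0,"ty": 0,"tz": -0.15,"twist": 0,"fingers": 1}])

```text
clock: 8.85
eef_pos: [484.3, 262.5, 142.8]
tool_rot: [-3.141, -0.0, -3.072]
force: [0.4, 0.6, 0.4]
width: 65.2
gripper_force: 0.0
```

```bash
python3 - <<'E'
from h import *
st=ctrl.read_state(); print(st['width'],st['eef_pos'],st['gripper_force'])
d=shot('wrist','w4.png')
plan(441,-230,120,90)
E
```

```text
65.20765584466342 [484.25389984 262.48146813 142.77850878] 0.0
twist 0.5221 (8.8 rows) tx -1.6475 ty -0.1541 tz 0.0946 (8.0 rows)
```

View pics/w4.png

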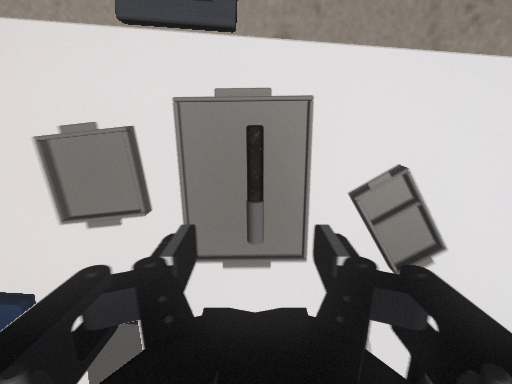

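The marker lies lengthwise in the tray, about 12 mm off the centre line (wrist picture 255,125–243). I'll put the pen on the other side.

Request:
carry_out(moves=[{"tx": 0,"ty": 0,"tz": -0.05,"twist": 0.0528,"fingers": 1},{"tx": 0,"ty": 0,"tz": 0,"twist": 0.0528,"fingers": 1},{"tx": 0,"ty": 0,"tz": 0,"twist": 0.0528,"fingers": 1},{"tx": 0,"ty": 0,"tz": 0,"twist": 0.0528,"fingers": 1},{"tx": 0,"ty": 0,"tz": 0,"twist": 0.0528,"fingers": 1},{"tx": 0,"ty": 0,"tz": 0,"twist": 0.0528,"fingers": 1},{"tx": 0,"ty": 0,"tz": 0,"twist": 0.0528,"fingers": 1},{"tx": 0,"ty": 0,"tz": 0,"twist": 0.0528,"fingers": 1},{"tx": 0,"ty": 0,"tz": 0,"twist": 0.0528,"fingers": 1},{"tx": 0,"ty": 0,"tz": 0,"twist": 0.0528,"fingers": 1},{"tx": -0.18,"ty": -0.015,"tz": 0,"twist": 0,"fingers": 1},{"tx": -0.18,"ty": -0.015,"tz": 0,"twist": 0,"fingers": 1}])

```text
clock: 10.4
eef_pos: [473.3, 154.2, 156.4]
tool_rot: [3.141, 0.0, 1.555]
force: [0.6, -1.0, 0.4]
width: 85.3
gripper_force: 0.0
```

Request:
carry_out(moves=[{"tx": -0.18,"ty": -0.015,"tz": 0,"twist": 0,"fingers": 1},{"tx": -0.18,"ty": -0.015,"tz": 0,"twist": 0,"fingers": 1},{"tx": -0.18,"ty": -0.015,"tz": 0,"twist": 0,"fingers": 1},{"tx": -0.18,"ty": -0.015,"tz": 0,"twist": 0,"fingers": 1},{"tx": -0.18,"ty": -0.015,"tz": 0,"twist": 0,"fingers": 1},{"tx": -0.18,"ty": -0.015,"tz": 0.1,"twist": 0,"fingers": 1},{"tx": -0.18,"ty": -0.015,"tz": 0.1,"twist": 0,"fingers": 1},{"tx": 0,"ty": 0,"tz": 0.08,"twist": 0,"fingers": 1},{"tx": 0,"ty": 0,"tz": 0,"twist": 0,"fingers": 1},{"tx": 0,"ty": 0,"tz": 0,"twist": 0,"fingers": 1}])

```text
clock: 11.65
eef_pos: [435.5, -221.9, 73.1]
tool_rot: [3.141, -0.0, 1.554]
force: [-0.5, -0.2, -0.0]
width: 85.5
gripper_force: 0.0
```

```bash
sed -i "s/    print('twist/    print('at',p.round(1)); print('twist/" h.py; python3 - <<'E'
from h import *
plan(441,-229,14,89)
d=shot('wrist','w5.png')
plan(441,-229,14,89)
hsv=cv2.cvtColor(d['color'],cv2.COLOR_BGR2HSV)
m=cv2.inRange(hsv,(100,110,20),(130,255,160)); m[:, :130]=0; m[250:]=0
for c in cv2.findContours(m,cv2.RETR_EXTERNAL,cv2.CHAIN_APPROX_NONE)[0]:
    if cv2.contourArea(c)>60:
        P=np.array([pt(d,u,v,5)[:2] for u,v in c[:,0]],np.float32); print(cv2.boundingRect(c),cv2.minAreaRect(P))
print(proj(d,(441,-229.5,5)))
E
```

```text
at [ 435.5 -221.9   73.1]
twist 0.0001 (0.0 rows) tx -0.0235 ty 0.0186 tz 0.1970 (1.0 rows)
at [ 435.8 -221.9   73.4]
twist 0.0003 (0.0 rows) tx -0.0235 ty 0.0177 tz 0.1979 (1.0 rows)
(np.float64(262.5229910735639), np.float64(212.2789385465925))
```

```bash
python3 - <<'E'
from h import *
d=load('wrist'); g=d['color'].max(2); 
m=(g<140).astype(np.uint8); m[:,:200]=0; m[:,330:]=0
for v in(60,100,140,180,220): 
    u=np.where(m[v])[0]; print(v,(u.min(),u.max(),pt(d,u.mean(),v,5)[:2].round(1)) if len(u) else None, d['color'][v,262])
E
```

```text
60 None [177 178 185]
100 None [176 177 182]
140 (np.int64(259), np.int64(271), array([ 443.3, -173.7])) [75 56 47]
180 (np.int64(259), np.int64(270), array([ 442.7, -203.6])) [71 57 48]
220 (np.int64(259), np.int64(269), array([ 442.1, -236. ])) [73 58 51]
```

Request:
carry_out(moves=[{"tx": -0.0235,"ty": 0.02,"tz": 0.1,"twist": 0,"fingers": 1},{"tx": 0,"ty": 0,"tz": 0.06,"twist": 0,"fingers": 0.6},{"tx": 0,"ty": 0,"tz": 0.038,"twist": 0,"fingers": 0.4},{"tx": 0,"ty": 0,"tz": 0,"twist": 0,"fingers": 0},{"tx": 0,"ty": 0,"tz": 0,"twist": 0,"fingers": 0},{"tx": 0,"ty": 0,"tz": 0,"twist": 0,"fingers": 0},{"tx": 0,"ty": 0,"tz": 0,"twist": 0,"fingers": 0},{"tx": 0,"ty": 0,"tz": 0,"twist": 0,"fingers": 0}])

```text
clock: 12.7
eef_pos: [441.4, -229.8, 14.0]
tool_rot: [3.14, 0.0, 1.553]
force: [-0.4, 0.5, 6.3]
width: 5.5
gripper_force: 59.1
```

Request:
carry_out(moves=[{"tx": 0,"ty": 0,"tz": -0.1,"twist": 0,"fingers": 0},{"tx": 0,"ty": 0,"tz": -0.2,"twist": 0,"fingers": 0},{"tx": 0,"ty": 0,"tz": -0.12,"twist": -0.0528,"fingers": 0},{"tx": 0,"ty": 0,"tz": 0,"twist": -0.0528,"fingers": 0},{"tx": 0,"ty": 0,"tz": 0,"twist": -0.0528,"fingers": 0},{"tx": 0,"ty": 0,"tz": 0,"twist": -0.0528,"fingers": 0},{"tx": 0,"ty": 0,"tz": 0,"twist": -0.0528,"fingers": 0},{"tx": 0,"ty": 0,"tz": 0,"twist": -0.0528,"fingers": 0},{"tx": 0,"ty": 0,"tz": 0,"twist": -0.0528,"fingers": 0},{"tx": 0,"ty": 0,"tz": 0,"twist": -0.0528,"fingers": 0},{"tx": 0,"ty": 0,"tz": 0,"twist": -0.0528,"fingers": 0},{"tx": 0,"ty": 0,"tz": 0,"twist": -0.0528,"fingers": 0}])

```text
clock: 14.2
eef_pos: [440.7, -229.9, 139.3]
tool_rot: [-3.141, 0.0, -3.067]
force: [1.4, -0.2, 0.2]
width: 5.7
gripper_force: 59.2
```

```bash
python3 - <<'E'
from h import *
print(ctrl.read_state()['width']); plan(487,220,140,184)
E
```

```text
5.718402763348567
at [ 440.7 -229.9  139.3]
twist 0.0016 (0.0 rows) tx -0.2587 ty 1.4851 tz -0.0022 (7.2 rows)
```

Request:
carry_out(moves=[{"tx": -0.0259,"ty": 0.1485,"tz": 0,"twist": 0,"fingers": 0},{"tx": -0.0259,"ty": 0.1485,"tz": 0,"twist": 0,"fingers": 0},{"tx": -0.0259,"ty": 0.1485,"tz": 0,"twist": 0,"fingers": 0},{"tx": -0.0259,"ty": 0.1485,"tz": 0,"twist": 0,"fingers": 0},{"tx": -0.0259,"ty": 0.1485,"tz": 0,"twist": 0,"fingers": 0},{"tx": -0.0259,"ty": 0.1485,"tz": 0,"twist": 0,"fingers": 0},{"tx": -0.0259,"ty": 0.1485,"tz": 0,"twist": 0,"fingers": 0},{"tx": -0.0259,"ty": 0.1485,"tz": 0,"twist": 0,"fingers": 0},{"tx": -0.0259,"ty": 0.1485,"tz": 0,"twist": 0,"fingers": 0},{"tx": -0.0259,"ty": 0.1485,"tz": 0,"twist": 0,"fingers": 0},{"tx": 0,"ty": 0,"tz": 0,"twist": 0,"fingers": 0},{"tx": 0,"ty": 0,"tz": 0,"twist": 0,"fingers": 0}])

```text
clock: 15.7
eef_pos: [487.1, 219.2, 139.0]
tool_rot: [-3.14, -0.001, -3.072]
force: [0.5, -0.2, -0.3]
width: 5.7
gripper_force: 59.2
```

```bash
python3 - <<'E'
from h import *
plan(487,220,19,184)
d=shot('wrist','w6.png'); print(proj(d,(487,220,24)),proj(d,(484,262,13)))
E
```

```text
at [487.1 219.2 139. ]
twist -0.0001 (0.0 rows) tx 0.0001 ty 0.0025 tz 0.4002 (1.9 rows)
(np.float64(255.64096701483382), np.float64(188.40966626148918)) (np.float64(298.51472422905715), np.float64(185.43015374861503))
```

View pics/w6.png

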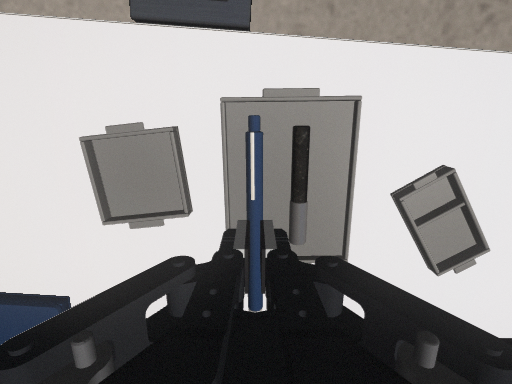

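The pen, at (254,115)–(254,310), is over the tray's free left half. The marker is clear at (299,185).

Request:
carry_out(moves=[{"tx": 0,"ty": 0.002,"tz": 0.15,"twist": 0,"fingers": 0},{"tx": 0,"ty": 0,"tz": 0.15,"twist": 0,"fingers": 0},{"tx": 0,"ty": 0,"tz": 0.07,"twist": 0,"fingers": 0},{"tx": 0,"ty": 0,"tz": 0.03,"twist": 0,"fingers": 0},{"tx": 0,"ty": 0,"tz": 0,"twist": 0,"fingers": 0},{"tx": 0,"ty": 0,"tz": 0,"twist": 0,"fingers": 0.15},{"tx": 0,"ty": 0,"tz": 0,"twist": 0,"fingers": 0.22},{"tx": 0,"ty": 0,"tz": 0,"twist": 0,"fingers": 0.22},{"tx": 0,"ty": 0,"tz": -0.1,"twist": 0,"fingers": 0.22},{"tx": 0,"ty": 0,"tz": -0.15,"twist": 0,"fingers": 0.6},{"tx": 0,"ty": 0,"tz": -0.2,"twist": 0,"fingers": 1},{"tx": 0,"ty": 0,"tz": 0,"twist": 0,"fingers": 1}])

```text
clock: 17.25
eef_pos: [490.2, 222.2, 158.6]
tool_rot: [3.138, 0.009, -3.072]
force: [-0.1, -1.4, 0.1]
width: 72.4
gripper_force: 0.0
```

```bash
python3 - <<'E'
from h import *
d=shot('wrist','w7.png')
g=d['color'].max(2); m=(g<75).astype(np.uint8)
for n,p in(('pen',(487,220,9)),('marker',(484,262,13))): print(n,np.round(proj(d,p)))
for c in cv2.findContours(m[95:250,200:400],cv2.RETR_EXTERNAL,cv2.CHAIN_APPROX_NONE)[0]:
    if cv2.contourArea(c)>60:
        P=np.array([pt(d,u+200,v+95,10)[:2] for u,v in c[:,0]],np.float32); print(cv2.boundingRect(c),cv2.minAreaRect(P))
t=load('top'); print('case edge',pt(t,455*.64,284*.64,30))
plan(552,-167,170,116.6)
E
```

```text
pen [252. 176.]
marker [292. 176.]
(179, 78, 21, 50) ((503.06939697265625, 370.05712890625), (56.32008743286133, 21.192899703979492), 12.239418029785156)
(84, 25, 19, 111) ((486.5723571777344, 262.73046875), (119.49573516845703, 17.170120239257812), 4.008614540100098)
(48, 16, 4, 107) ((477.62335205078125, 216.51773071289062), (112.50817108154297, 3.296447992324829), 3.639692544937134)
(29, 1, 133, 154) ((501.0338439941406, 257.11285400390625), (169.36215209960938, 147.57186889648438), 14.722882270812988)
case edge [632.15223515 -76.90435058  30.        ]
at [488.6 221.4 156.4]
twist 0.3744 (6.3 rows) tx -1.2521 ty -0.3908 tz -0.0454 (6.3 rows)
```

The marker (486,263) and pen (about 478,217) both lie lengthwise in the tray. Next is the bottle.

Request:
carry_out(moves=[{"tx": 0,"ty": 0,"tz": 0,"twist": 0.0535,"fingers": 1},{"tx": 0,"ty": 0,"tz": 0,"twist": 0.0535,"fingers": 1},{"tx": 0,"ty": 0,"tz": 0,"twist": 0.0535,"fingers": 1},{"tx": 0,"ty": 0,"tz": 0,"twist": 0.0535,"fingers": 1},{"tx": 0,"ty": 0,"tz": 0,"twist": 0.0535,"fingers": 1},{"tx": 0,"ty": 0,"tz": 0,"twist": 0.0535,"fingers": 1},{"tx": 0,"ty": 0,"tz": 0,"twist": 0.0535,"fingers": 1},{"tx": -0.1565,"ty": -0.049,"tz": 0,"twist": 0,"fingers": 1},{"tx": -0.1565,"ty": -0.049,"tz": 0,"twist": 0,"fingers": 1},{"tx": -0.1565,"ty": -0.049,"tz": 0,"twist": 0,"fingers": 1},{"tx": -0.1565,"ty": -0.049,"tz": 0,"twist": 0,"fingers": 1},{"tx": -0.1565,"ty": -0.049,"tz": 0,"twist": 0,"fingers": 1}])

```text
clock: 18.8
eef_pos: [525.7, -23.6, 152.7]
tool_rot: [-3.139, -0.001, 2.035]
force: [1.4, -0.1, 0.0]
width: 85.6
gripper_force: 0.0
```

Request:
carry_out(moves=[{"tx": -0.1565,"ty": -0.049,"tz": 0,"twist": 0,"fingers": 1},{"tx": -0.1565,"ty": -0.049,"tz": 0,"twist": 0,"fingers": 1},{"tx": -0.1565,"ty": -0.049,"tz": 0,"twist": 0,"fingers": 1},{"tx": 0,"ty": 0,"tz": 0,"twist": 0,"fingers": 1},{"tx": 0,"ty": 0,"tz": 0,"twist": 0,"fingers": 1}])

```text
clock: 19.42
eef_pos: [549.2, -167.1, 152.7]
tool_rot: [-3.14, -0.002, 2.034]
force: [0.0, 0.1, -0.2]
width: 85.5
gripper_force: 0.0
```

```bash
python3 - <<'E'
from h import *
plan(552.5,-167.5,50,116.6)
d=shot('wrist','w8.png'); print(proj(d,(552.5,-167.5,84)),proj(d,(591,-245,55)))
g=d['color'].min(2); m=(g>200).astype(np.uint8); print(d['color'][60,100],d['color'][190,256])
u,v=map(int,proj(d,(552.5,-167.5,84)))
row=d['color'][max(v,0),max(0,u-60):u+60].min(1); print(u,v,row[::4])
E
```

```text
at [ 549.2 -167.1  152.7]
twist -0.0002 (0.0 rows) tx -0.0063 ty 0.0093 tz 0.3424 (1.6 rows)
(np.float64(259.218107735509), np.float64(205.78055922900754)) (np.float64(258.0959364003368), np.float64(281.24639515660226))
[179 180 184] [204 206 207]
259 205 [182 182 178 179 179 180 181 180 182 179 183 194 194 201 199 199 198 199
 201 200 202 201 143 182 179 181 184 179 182 182]
```

View pics/w8.png

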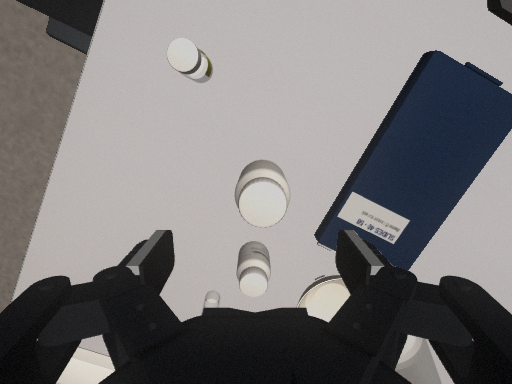

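The bottle cap is at (263,201), about 3–4 mm from the prediction; the smaller look-alike is at (254,270) and the bowl at (335,295). I'll correct for this and grasp.

Request:
carry_out(moves=[{"tx": 0.006,"ty": 0.018,"tz": 0.0,"twist": 0,"fingers": 0.85},{"tx": 0,"ty": 0,"tz": 0.15,"twist": 0,"fingers": 0.85},{"tx": 0,"ty": 0,"tz": 0.15,"twist": 0,"fingers": 0.85},{"tx": 0,"ty": 0,"tz": 0.059,"twist": 0,"fingers": 0.85},{"tx": 0,"ty": 0,"tz": 0,"twist": 0,"fingers": 0},{"tx": 0,"ty": 0,"tz": 0,"twist": 0,"fingers": 0},{"tx": 0,"ty": 0,"tz": 0,"twist": 0,"fingers": 0},{"tx": 0,"ty": 0,"tz": 0,"twist": 0,"fingers": 0}])

```text
clock: 20.48
eef_pos: [554.9, -163.9, 47.3]
tool_rot: [3.14, 0.001, 2.035]
force: [0.3, 0.1, 2.7]
width: 46.4
gripper_force: 61.9
```

Request:
carry_out(moves=[{"tx": 0,"ty": 0,"tz": -0.1,"twist": 0,"fingers": 0},{"tx": 0,"ty": 0,"tz": -0.15,"twist": 0,"fingers": 0},{"tx": 0,"ty": 0,"tz": 0,"twist": 0,"fingers": 0},{"tx": 0,"ty": 0,"tz": 0,"twist": 0,"fingers": 0}])

```text
clock: 20.98
eef_pos: [553.9, -163.5, 121.3]
tool_rot: [-3.142, -0.001, 2.035]
force: [0.4, 0.5, -1.0]
width: 46.3
gripper_force: 62.0
```

```bash
python3 - <<'E'
from h import *
print(ctrl.read_state()['width']); plan(485.5,103,122,116.6)
E
```

```text
46.30458279697956
at [ 553.9 -163.5  121.3]
twist -0.0001 (0.0 rows) tx 0.8963 ty 0.1938 tz -0.0023 (4.4 rows)
```

Request:
carry_out(moves=[{"tx": 0.06,"ty": 0.01,"tz": 0,"twist": 0,"fingers": 0},{"tx": 0.12,"ty": 0.027,"tz": 0,"twist": 0,"fingers": 0},{"tx": 0.12,"ty": 0.026,"tz": 0,"twist": 0,"fingers": 0},{"tx": 0.12,"ty": 0.026,"tz": 0,"twist": 0,"fingers": 0},{"tx": 0.12,"ty": 0.026,"tz": 0,"twist": 0,"fingers": 0},{"tx": 0.12,"ty": 0.026,"tz": 0,"twist": 0,"fingers": 0},{"tx": 0.12,"ty": 0.026,"tz": 0,"twist": 0,"fingers": 0},{"tx": 0.08,"ty": 0.018,"tz": 0,"twist": 0,"fingers": 0},{"tx": 0.036,"ty": 0.008,"tz": 0,"twist": 0,"fingers": 0},{"tx": 0,"ty": 0,"tz": 0,"twist": 0,"fingers": 0},{"tx": 0,"ty": 0,"tz": 0,"twist": 0,"fingers": 0}])

```text
clock: 22.35
eef_pos: [485.9, 101.3, 121.3]
tool_rot: [-3.141, 0.001, 2.033]
force: [0.2, -0.3, -0.5]
width: 46.5
gripper_force: 62.0
```

```bash
python3 - <<'E'
from h import *
print(ctrl.read_state()['width']); plan(485.5,103,52,116.6)
t=shot('top','t1.png'); im=t['color'].astype(int)
s=shot('scene','s1.png')
E
```

```text
46.54175181412434
at [485.9 101.3 121.3]
twist -0.0006 (0.0 rows) tx 0.0058 ty 0.0014 tz 0.2309 (1.1 rows)
```

Request:
carry_out(moves=[{"tx": 0.005,"ty": 0.001,"tz": 0.12,"twist": 0,"fingers": 0},{"tx": 0,"ty": 0,"tz": 0.08,"twist": 0,"fingers": 0},{"tx": 0,"ty": 0,"tz": 0.031,"twist": 0,"fingers": 0},{"tx": 0,"ty": 0,"tz": 0,"twist": 0,"fingers": 0},{"tx": 0,"ty": 0,"tz": 0,"twist": 0,"fingers": 0.65},{"tx": 0,"ty": 0,"tz": 0,"twist": 0,"fingers": 0.7},{"tx": 0,"ty": 0,"tz": 0,"twist": 0,"fingers": 0.8},{"tx": 0,"ty": 0,"tz": 0,"twist": 0,"fingers": 0.8},{"tx": 0,"ty": 0,"tz": -0.12,"twist": 0,"fingers": 0.8},{"tx": 0,"ty": 0,"tz": -0.18,"twist": 0,"fingers": 0.8},{"tx": 0,"ty": 0,"tz": -0.05,"twist": 0,"fingers": 0.6},{"tx": 0,"ty": 0,"tz": 0,"twist": 0,"fingers": 0.6}])

```text
clock: 23.95
eef_pos: [485.8, 104.3, 157.8]
tool_rot: [3.139, 0.0, 2.035]
force: [-0.4, 0.3, 0.2]
width: 51.4
gripper_force: 0.0
```

```bash
python3 - <<'E'
from h import *
d=shot('wrist','w9.png')
plan(450.5,-95.3,150,90); plan(450.5,-95.3,43,90)
u,v=proj(d,(485.5,103,88)); u,v=int(u),int(v); m=cv2.inRange(d['color'],(170,170,170),(255,255,255)); print(u,v)
c=cv2.HoughCircles(cv2.GaussianBlur(cv2.cvtColor(d['color'],cv2.COLOR_BGR2GRAY)[max(v-60,0):v+60,u-60:u+60],(3,3),0),cv2.HOUGH_GRADIENT,1,40,param1=80,param2=15,minRadius=17,maxRadius=35); print(c)
if c is not None:
    for a in c[0][:3]: print(pt(d,a[0]+u-60,a[1]+max(v-60,0),88).round(1))
E
```

```text
at [485.  104.2 156.7]
twist 0.1478 (2.5 rows) tx -0.6650 ty -0.1151 tz 0.0225 (3.2 rows)
at [485.  104.2 156.7]
twist 0.1478 (2.5 rows) tx -0.6650 ty -0.1151 tz 0.3791 (3.7 rows)
254 204
[[[59.5 60.5 23.2]]]
[485.2 102.5  88. ]
```

The bottle stands upright: its cap is found at (485,102.5) when cast to z = 88, on the tray's centre. Next is the thicker vial, turning the tool so that it closes across the two-bay tray.

Request:
carry_out(moves=[{"tx": 0,"ty": 0,"tz": 0,"twist": 0.0567,"fingers": 0.7},{"tx": 0,"ty": 0,"tz": 0,"twist": 0.0567,"fingers": 0.7},{"tx": 0,"ty": 0,"tz": 0,"twist": 0.0567,"fingers": 0.7},{"tx": 0,"ty": 0,"tz": 0,"twist": 0.0567,"fingers": 0.7},{"tx": 0,"ty": 0,"tz": 0,"twist": 0.0567,"fingers": 0.7},{"tx": 0,"ty": 0,"tz": 0,"twist": 0.0567,"fingers": 0.7},{"tx": 0,"ty": 0,"tz": 0,"twist": 0.0567,"fingers": 0.7},{"tx": 0,"ty": 0,"tz": 0,"twist": 0.0567,"fingers": 0.7},{"tx": -0.119,"ty": 0.12,"tz": 0,"twist": 0,"fingers": 0.7},{"tx": -0.119,"ty": 0.12,"tz": 0,"twist": 0,"fingers": 0.7},{"tx": -0.119,"ty": 0.12,"tz": 0,"twist": 0,"fingers": 0.7},{"tx": -0.119,"ty": 0.12,"tz": 0,"twist": 0,"fingers": 0.7}])

```text
clock: 25.5
eef_pos: [449.2, -97.2, 155.4]
tool_rot: [-3.14, 0.003, 0.61]
force: [-0.8, 0.4, 0.5]
width: 59.7
gripper_force: 0.0
```

Request:
carry_out(moves=[{"tx": 0,"ty": 0,"tz": 0,"twist": 0,"fingers": 0.7},{"tx": 0,"ty": 0,"tz": 0,"twist": 0,"fingers": 0.7}])

```text
clock: 25.75
eef_pos: [449.9, -95.3, 155.8]
tool_rot: [-3.139, 0.002, 0.609]
force: [0.0, 1.0, -0.6]
width: 59.5
gripper_force: 0.0
```

```bash
python3 - <<'E'
from h import *
d=shot('wrist','w10.png')
for P,z,r in(((450.5,-95.3),69,11.5),):
    u,v=map(int,proj(d,(*P,z))); print(u,v); y0=max(v-50,0);x0=u-50
    c=cv2.HoughCircles(cv2.GaussianBlur(cv2.cvtColor(d['color'],cv2.COLOR_BGR2GRAY)[y0:v+50,x0:u+50],(3,3),0),cv2.HOUGH_GRADIENT,1,40,param1=80,param2=12,minRadius=10,maxRadius=20)
    if c is not None:
        for a in c[0][:3]: print(a,pt(d,a[0]+x0,a[1]+y0,z).round(1))
plan(450.5,-95.3,42,35)
E
```

```text
255 194
[50.5 47.5 13. ] [452.9 -93.7  69. ]
at [450.2 -94.6 156. ]
twist 0.0000 (0.0 rows) tx -0.0006 ty 0.0023 tz 0.3801 (1.8 rows)
```

View pics/w10.png

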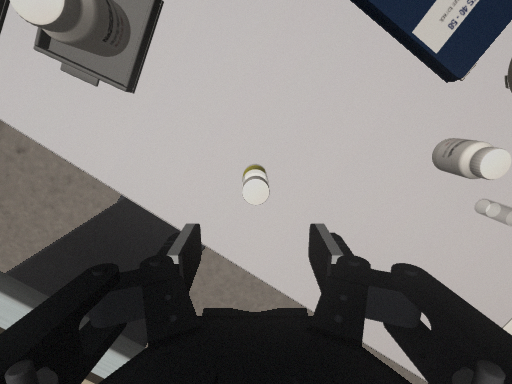

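The thick vial's cap is at (256,191), right under the tool and within 2–3 mm of the prediction.

Request:
carry_out(moves=[{"tx": 0.005,"ty": 0.002,"tz": 0.12,"twist": 0,"fingers": 0.7},{"tx": 0,"ty": 0,"tz": 0.15,"twist": 0,"fingers": 0.7},{"tx": 0,"ty": 0,"tz": 0.09,"twist": 0,"fingers": 0.7},{"tx": 0,"ty": 0,"tz": 0.033,"twist": 0,"fingers": 0.5},{"tx": 0,"ty": 0,"tz": 0,"twist": 0,"fingers": 0},{"tx": 0,"ty": 0,"tz": 0,"twist": 0,"fingers": 0},{"tx": 0,"ty": 0,"tz": 0,"twist": 0,"fingers": 0},{"tx": 0,"ty": 0,"tz": 0,"twist": 0,"fingers": 0}])

```text
clock: 26.8
eef_pos: [452.7, -95.4, 39.8]
tool_rot: [3.141, -0.001, 0.61]
force: [0.6, -0.4, -0.7]
width: 23.0
gripper_force: 58.7
```

Request:
carry_out(moves=[{"tx": 0,"ty": 0,"tz": -0.06,"twist": 0,"fingers": 0},{"tx": 0,"ty": 0,"tz": -0.15,"twist": 0,"fingers": 0},{"tx": 0,"ty": 0,"tz": -0.15,"twist": 0,"fingers": 0},{"tx": 0,"ty": 0,"tz": 0,"twist": 0,"fingers": 0},{"tx": 0,"ty": 0,"tz": 0,"twist": 0,"fingers": 0}])

```text
clock: 27.42
eef_pos: [452.1, -94.9, 147.1]
tool_rot: [-3.141, -0.0, 0.61]
force: [0.6, 0.0, -0.8]
width: 22.8
gripper_force: 58.9
```

```bash
python3 - <<'E'
from h import *
c=np.array([513,409.]); e=np.array([np.cos(np.radians(35)),np.sin(np.radians(35))])
print('wide',c+19*e,'slim',c-30*e)
w=c+19*e; plan(*w,146,35)
E
```

```text
wide [528.56388884 419.89795229] slim [488.42543867 391.79270691]
at [452.1 -94.9 147.1]
twist -0.0002 (0.0 rows) tx 1.1930 ty -1.2595 tz 0.0036 (8.3 rows)
```

Request:
carry_out(moves=[{"tx": 0,"ty": 0,"tz": -0.1,"twist": 0,"fingers": 0},{"tx": 0.06,"ty": -0.063,"tz": 0,"twist": 0,"fingers": 0},{"tx": 0.12,"ty": -0.126,"tz": 0,"twist": 0,"fingers": 0},{"tx": 0.12,"ty": -0.126,"tz": 0,"twist": 0,"fingers": 0},{"tx": 0.12,"ty": -0.126,"tz": 0,"twist": 0,"fingers": 0},{"tx": 0.12,"ty": -0.126,"tz": 0,"twist": 0,"fingers": 0},{"tx": 0.12,"ty": -0.126,"tz": 0,"twist": 0,"fingers": 0},{"tx": 0.12,"ty": -0.126,"tz": 0,"twist": 0,"fingers": 0},{"tx": 0.12,"ty": -0.126,"tz": 0,"twist": 0,"fingers": 0},{"tx": 0.12,"ty": -0.126,"tz": 0,"twist": 0,"fingers": 0},{"tx": 0.12,"ty": -0.126,"tz": 0,"twist": 0,"fingers": 0},{"tx": 0.053,"ty": -0.062,"tz": 0,"twist": 0,"fingers": 0}])

```text
clock: 28.92
eef_pos: [528.0, 422.5, 174.3]
tool_rot: [-3.14, 0.003, 0.613]
force: [0.1, -0.3, -0.2]
width: 22.3
gripper_force: 58.9
```

Request:
carry_out(moves=[{"tx": 0,"ty": 0,"tz": 0,"twist": 0,"fingers": 0},{"tx": 0,"ty": 0,"tz": 0,"twist": 0,"fingers": 0}])

```text
clock: 29.18
eef_pos: [529.4, 416.7, 176.0]
tool_rot: [3.141, 0.003, 0.607]
force: [-0.7, -1.5, -0.5]
width: 22.7
gripper_force: 58.9
```

```bash
python3 - <<'E'
from h import *
d=shot('wrist','w11.png'); print(ctrl.read_state()['width'],ctrl.read_state()['qpos'].round(2))
plan(528.6,419.9,44.5,35)
print('bays',np.round(proj(d,(528.6,419.9,4))),np.round(proj(d,(488.4,391.8,4))))
c=np.array([513,409.]);e=np.array([.819,.574]);f=np.array([-.574,.819])
for a,b in((51,29),(51,-29),(-51,-29),(-51,29)): print(np.round(proj(d,(*(c+a*e+b*f),18))))
E
```

```text
22.573866059344365 [-1.1   0.85  0.75  1.52 -0.64  1.03 -1.15]
at [529.7 416.6 176.6]
twist -0.0013 (0.0 rows) tx 0.0034 ty -0.0111 tz 0.4402 (2.1 rows)
bays [252. 173.] [252. 213.]
[224. 146.]
[279. 146.]
[277. 234.]
[227. 234.]
```

View pics/w11.png

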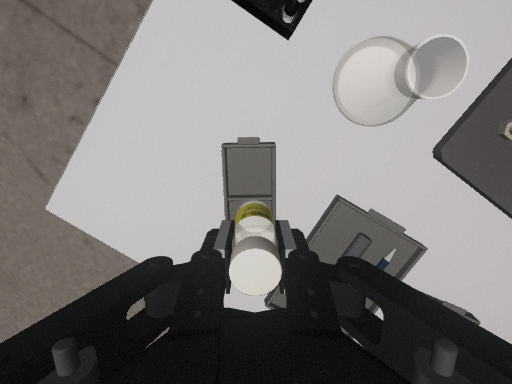

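The two-bay tray lies at (222–276, 143–), within 3 px of the prediction, and the wider bay centres at (249,172). I've used all 14 picture views, so I'll check numerically from here. Lowering.

Request:
carry_out(moves=[{"tx": 0.008,"ty": -0.015,"tz": 0.1,"twist": 0,"fingers": 0},{"tx": 0,"ty": 0,"tz": 0.12,"twist": 0,"fingers": 0},{"tx": 0,"ty": 0,"tz": 0.12,"twist": 0,"fingers": 0},{"tx": 0,"ty": 0,"tz": 0.06,"twist": 0,"fingers": 0},{"tx": 0,"ty": 0,"tz": 0.02,"twist": 0,"fingers": 0},{"tx": 0,"ty": 0,"tz": 0,"twist": 0,"fingers": 0},{"tx": 0,"ty": 0,"tz": 0,"twist": 0,"fingers": 0}])

```text
clock: 30.1
eef_pos: [529.8, 424.5, 52.7]
tool_rot: [3.142, -0.002, 0.61]
force: [-0.4, 0.6, -0.8]
width: 22.8
gripper_force: 58.9
```

Request:
carry_out(moves=[{"tx": -0.008,"ty": 0.006,"tz": 0.015,"twist": 0,"fingers": 0},{"tx": 0,"ty": 0,"tz": 0.01,"twist": 0,"fingers": 0},{"tx": 0,"ty": 0,"tz": 0,"twist": 0,"fingers": 0},{"tx": 0,"ty": 0,"tz": 0,"twist": 0,"fingers": 0}])

```text
clock: 30.6
eef_pos: [527.9, 421.4, 43.7]
tool_rot: [-3.142, -0.0, 0.61]
force: [0.1, -0.7, 0.2]
width: 22.5
gripper_force: 59.0
```

Request:
carry_out(moves=[{"tx": 0,"ty": 0,"tz": 0,"twist": 0,"fingers": 0.32},{"tx": 0,"ty": 0,"tz": 0,"twist": 0,"fingers": 0.4},{"tx": 0,"ty": 0,"tz": 0,"twist": 0,"fingers": 0.5},{"tx": 0,"ty": 0,"tz": 0,"twist": 0,"fingers": 0.5},{"tx": 0,"ty": 0,"tz": -0.1,"twist": 0,"fingers": 0.5},{"tx": 0,"ty": 0,"tz": -0.15,"twist": 0,"fingers": 0.5},{"tx": 0,"ty": 0,"tz": -0.18,"twist": 0,"fingers": 0.5},{"tx": 0,"ty": 0,"tz": 0,"twist": 0,"fingers": 0.5},{"tx": 0,"ty": 0,"tz": 0,"twist": 0,"fingers": 0.5}])

```text
clock: 31.72
eef_pos: [527.5, 421.5, 172.5]
tool_rot: [-3.141, 0.0, 0.61]
force: [-1.0, -0.5, -0.1]
width: 42.7
gripper_force: 0.0
```

```bash
python3 - <<'E'
from h import *
d=shot('wrist','w12.png')
for P,z in(((528,421.4),73),):
    u,v=map(int,proj(d,(*P,z))); print(u,v); y0=max(v-50,0);x0=u-50
    c=cv2.HoughCircles(cv2.GaussianBlur(cv2.cvtColor(d['color'],cv2.COLOR_BGR2GRAY)[y0:v+50,x0:u+50],(3,3),0),cv2.HOUGH_GRADIENT,1,40,param1=80,param2=12,minRadius=9,maxRadius=20)
    if c is not None:
        for a in c[0][:3]: print(a,pt(d,a[0]+x0,a[1]+y0,z).round(1))
plan(480,100,175,80); plan(568.5,-322,160,80)
E
```

```text
255 190
[52.5 42.5 19.4] [535.4 424.2  73. ]
at [527.  421.2 171.6]
twist -0.2504 (4.2 rows) tx -1.0818 ty 0.0315 tz -0.0112 (5.2 rows)
at [527.  421.2 171.6]
twist -0.2504 (4.2 rows) tx -2.4158 ty 0.5663 tz 0.0388 (11.9 rows)
```

Request:
carry_out(moves=[{"tx": 0,"ty": 0,"tz": 0,"twist": -0.05,"fingers": 0.6},{"tx": 0,"ty": 0,"tz": 0,"twist": -0.05,"fingers": 0.6},{"tx": 0,"ty": 0,"tz": 0,"twist": -0.05,"fingers": 0.6},{"tx": 0,"ty": 0,"tz": 0,"twist": -0.05,"fingers": 0.6},{"tx": 0,"ty": 0,"tz": 0,"twist": -0.05,"fingers": 0.6},{"tx": -0.155,"ty": 0.005,"tz": 0,"twist": 0,"fingers": 0.6},{"tx": -0.155,"ty": 0.005,"tz": 0,"twist": 0,"fingers": 0.6},{"tx": -0.155,"ty": 0.005,"tz": 0,"twist": 0,"fingers": 0.6},{"tx": -0.155,"ty": 0.005,"tz": 0,"twist": 0,"fingers": 0.6},{"tx": -0.155,"ty": 0.005,"tz": 0,"twist": 0,"fingers": 0.6},{"tx": -0.155,"ty": 0.005,"tz": 0,"twist": 0,"fingers": 0.6},{"tx": -0.155,"ty": 0.005,"tz": 0,"twist": 0,"fingers": 0.6}])

```text
clock: 33.28
eef_pos: [480.1, 97.6, 171.6]
tool_rot: [-3.139, 0.001, 1.395]
force: [0.5, -0.3, -0.1]
width: 50.8
gripper_force: 0.0
```

```bash
python3 - <<'E'
from h import *
d=shot('scene'); t=shot('top')
plan(568.5,-322,160,80)
# wide vial cap: white blob near predicted pixel in top and scene, at z=73
for n,d in(('scene',d),('top',t)):
    u,v=map(int,proj(d,(528,421.5,66))); w=14 if n=='scene' else 9; c=d['color'][v-w:v+w,u-w:u+w]; m=c.min(2)>(c.min(2).max()*0.85); y,x=np.nonzero(m); print(n,u,v,len(x),c.min(2).max(),pt(d,x.mean()+u-w,y.mean()+v-w,66).round(1), m.any(1).nonzero()[0]+v-w)
E
```

```text
at [479.5  93.1 172. ]
twist -0.0031 (0.1 rows) tx -1.3111 ty 0.5323 tz 0.0400 (6.8 rows)
scene 150 141 463 203 [527.2 435.7  66. ] [127 128 129 130 131 132 133 134 135 136 137 138 139 140 141 142 143 144
 145 146 147 148 149 150 151 152 153 154]
top 134 209 110 167 [531.5 436.4  66. ] [200 201 202 203 204 205 206 207 208 209 210 211 212 213 214 215 216 217]
```

Request:
carry_out(moves=[{"tx": -0.131,"ty": 0.053,"tz": 0,"twist": 0,"fingers": 0.6},{"tx": -0.131,"ty": 0.053,"tz": 0,"twist": 0,"fingers": 0.6},{"tx": -0.131,"ty": 0.053,"tz": 0,"twist": 0,"fingers": 0.6},{"tx": -0.131,"ty": 0.053,"tz": 0,"twist": 0,"fingers": 0.6},{"tx": -0.131,"ty": 0.053,"tz": 0,"twist": 0,"fingers": 0.6},{"tx": -0.131,"ty": 0.053,"tz": 0,"twist": 0,"fingers": 0.6},{"tx": -0.131,"ty": 0.053,"tz": 0,"twist": 0,"fingers": 0.6},{"tx": -0.131,"ty": 0.053,"tz": 0,"twist": 0,"fingers": 0.6},{"tx": -0.131,"ty": 0.053,"tz": 0,"twist": 0,"fingers": 0.6},{"tx": -0.131,"ty": 0.053,"tz": 0,"twist": 0,"fingers": 0.6},{"tx": 0,"ty": 0,"tz": 0,"twist": 0,"fingers": 0.6},{"tx": 0,"ty": 0,"tz": 0,"twist": 0,"fingers": 0.6}])

```text
clock: 34.88
eef_pos: [568.9, -314.1, 171.2]
tool_rot: [-3.139, -0.002, 1.396]
force: [-0.5, 0.7, 0.5]
width: 51.4
gripper_force: 0.0
```

```bash
python3 - <<'E'
from h import *
d=shot('wrist','w13.png'); hsv=cv2.cvtColor(d['color'],cv2.COLOR_BGR2HSV)
m=cv2.inRange(hsv,(100,120,90),(130,255,255)); u,v=map(int,proj(d,(568.5,-322,56))); print(u,v)
for c in cv2.findContours(m,cv2.RETR_EXTERNAL,cv2.CHAIN_APPROX_NONE)[0]:
    if cv2.contourArea(c)>60:
        (a,b),r=cv2.minEnclosingCircle(c); print(cv2.boundingRect(c),round(r,1),pt(d,a,b,54).round(1))
plan(568.5,-322,35,80)
E
```

```text
256 195
(249, 185, 17, 18) 9.0 [ 569.1 -320.7   54. ]
at [ 569.2 -313.5  171.5]
twist 0.0001 (0.0 rows) tx -0.0283 ty 0.0028 tz 0.4550 (2.2 rows)
```

Request:
carry_out(moves=[{"tx": -0.025,"ty": 0.004,"tz": 0.1,"twist": 0,"fingers": 0.6},{"tx": 0,"ty": 0,"tz": 0.15,"twist": 0,"fingers": 0.6},{"tx": 0,"ty": 0,"tz": 0.12,"twist": 0,"fingers": 0.6},{"tx": 0,"ty": 0,"tz": 0.07,"twist": 0,"fingers": 0.5},{"tx": 0,"ty": 0,"tz": 0.015,"twist": 0,"fingers": 0.4},{"tx": 0,"ty": 0,"tz": 0,"twist": 0,"fingers": 0},{"tx": 0,"ty": 0,"tz": 0,"twist": 0,"fingers": 0},{"tx": 0,"ty": 0,"tz": 0,"twist": 0,"fingers": 0},{"tx": 0,"ty": 0,"tz": 0,"twist": 0,"fingers": 0},{"tx": 0,"ty": 0,"tz": 0,"twist": 0,"fingers": 0}])

```text
clock: 36.17
eef_pos: [569.7, -323.7, 37.1]
tool_rot: [3.14, 0.0, 1.395]
force: [-0.1, 1.9, 6.6]
width: 15.3
gripper_force: 59.3
```

Request:
carry_out(moves=[{"tx": 0,"ty": 0,"tz": -0.08,"twist": 0,"fingers": 0},{"tx": 0,"ty": 0,"tz": -0.15,"twist": 0,"fingers": 0},{"tx": 0,"ty": 0,"tz": -0.15,"twist": 0,"fingers": 0},{"tx": 0,"ty": 0,"tz": -0.08,"twist": 0.05,"fingers": 0},{"tx": 0,"ty": 0,"tz": 0,"twist": 0.05,"fingers": 0},{"tx": 0,"ty": 0,"tz": 0,"twist": 0.05,"fingers": 0},{"tx": 0,"ty": 0,"tz": 0,"twist": 0.05,"fingers": 0},{"tx": 0,"ty": 0,"tz": 0,"twist": 0.05,"fingers": 0},{"tx": 0,"ty": 0,"tz": 0,"twist": 0,"fingers": 0}])

```text
clock: 37.3
eef_pos: [568.9, -323.0, 173.7]
tool_rot: [-3.141, 0.001, 0.611]
force: [0.2, 0.3, -0.8]
width: 15.7
gripper_force: 58.6
```

```bash
python3 - <<'E'
from h import *
print(ctrl.read_state()['width']); plan(489,392.5,180,35)
E
```

```text
15.719414083035073
at [ 568.9 -323.   173.7]
twist 0.0002 (0.0 rows) tx 1.1499 ty -2.1065 tz -0.0210 (11.5 rows)
```

Request:
carry_out(moves=[{"tx": 0.072,"ty": -0.132,"tz": 0,"twist": 0,"fingers": 0},{"tx": 0.072,"ty": -0.132,"tz": 0,"twist": 0,"fingers": 0},{"tx": 0.072,"ty": -0.132,"tz": 0,"twist": 0,"fingers": 0},{"tx": 0.072,"ty": -0.132,"tz": 0,"twist": 0,"fingers": 0},{"tx": 0.072,"ty": -0.132,"tz": 0,"twist": 0,"fingers": 0},{"tx": 0.072,"ty": -0.132,"tz": 0,"twist": 0,"fingers": 0},{"tx": 0.072,"ty": -0.132,"tz": 0,"twist": 0,"fingers": 0},{"tx": 0.072,"ty": -0.132,"tz": 0,"twist": 0,"fingers": 0},{"tx": 0.072,"ty": -0.132,"tz": 0,"twist": 0,"fingers": 0},{"tx": 0.072,"ty": -0.132,"tz": 0,"twist": 0,"fingers": 0},{"tx": 0.072,"ty": -0.132,"tz": 0,"twist": 0,"fingers": 0},{"tx": 0.072,"ty": -0.132,"tz": 0,"twist": 0,"fingers": 0}])

```text
clock: 38.8
eef_pos: [509.2, 216.2, 174.3]
tool_rot: [-3.141, -0.0, 0.613]
force: [0.2, 0.5, -0.4]
width: 15.6
gripper_force: 58.7
```

Request:
carry_out(moves=[{"tx": 0.072,"ty": -0.132,"tz": 0,"twist": 0,"fingers": 0},{"tx": 0.072,"ty": -0.132,"tz": 0,"twist": 0,"fingers": 0},{"tx": 0.072,"ty": -0.132,"tz": 0,"twist": 0,"fingers": 0},{"tx": 0.04,"ty": -0.08,"tz": 0,"twist": 0,"fingers": 0},{"tx": 0,"ty": 0,"tz": 0,"twist": 0,"fingers": 0},{"tx": 0,"ty": 0,"tz": 0,"twist": 0,"fingers": 0},{"tx": 0,"ty": 0,"tz": 0,"twist": 0,"fingers": 0}])

```text
clock: 39.67
eef_pos: [491.3, 373.9, 174.5]
tool_rot: [3.141, 0.0, 0.608]
force: [0.4, -0.0, 0.2]
width: 15.2
gripper_force: 58.7
```

```bash
python3 - <<'E'
from h import *
d=shot('wrist','w14.png'); print(ctrl.read_state()['width'],ctrl.read_state()['qpos'].round(2))
plan(489,392.5,41.5,35)
u,v=map(int,proj(d,(528,421.5,73))); print('wide cap pred',u,v)
x0,y0=u-40,max(v-40,0); c=d['color'][y0:v+40,x0:u+40]; g=c.min(2)
# grey tray pixels dark; white cap bright within tray surround
m=(g>150).astype(np.uint8); 
for k in cv2.findContours(m,cv2.RETR_EXTERNAL,cv2.CHAIN_APPROX_NONE)[0]:
    if cv2.contourArea(k)>80: (a,b),r=cv2.minEnclosingCircle(k); print(cv2.boundingRect(k),round(r,1),pt(d,a+x0,b+y0,73).round(1))
E
```

```text
15.38563988977287 [-1.14  0.79  0.78  1.69 -0.67  0.94 -1.06]
at [491.2 374.2 174.5]
twist -0.0010 (0.0 rows) tx 0.0289 ty -0.0544 tz 0.4432 (2.1 rows)
wide cap pred 233 124
(27, 26, 28, 28) 14.1 [529.2 421.7  73. ]
(54, 0, 26, 80) 41.4 [541.6 404.1  73. ]
(0, 0, 30, 80) 42.1 [516.7 439.8  73. ]
```

The thicker vial's cap is a clean 28 px circle at (529,422) when cast to z = 73, so it stands upright in the wider bay. Now the slim vial.

Request:
carry_out(moves=[{"tx": 0.029,"ty": -0.054,"tz": 0,"twist": 0,"fingers": 0},{"tx": 0,"ty": 0,"tz": 0.1,"twist": 0,"fingers": 0},{"tx": 0,"ty": 0,"tz": 0.12,"twist": 0,"fingers": 0},{"tx": 0,"ty": 0,"tz": 0.1,"twist": 0,"fingers": 0},{"tx": 0,"ty": 0,"tz": 0.06,"twist": 0,"fingers": 0},{"tx": 0,"ty": 0,"tz": 0.02,"twist": 0,"fingers": 0},{"tx": 0,"ty": 0,"tz": 0,"twist": 0,"fingers": 0},{"tx": 0,"ty": 0,"tz": 0,"twist": 0,"fingers": 0}])

```text
clock: 40.72
eef_pos: [489.3, 394.4, 55.3]
tool_rot: [-3.141, -0.002, 0.61]
force: [0.7, 0.3, 0.6]
width: 15.6
gripper_force: 58.7
```

Request:
carry_out(moves=[{"tx": -0.007,"ty": 0.002,"tz": 0.02,"twist": 0,"fingers": 0},{"tx": 0,"ty": 0,"tz": 0.015,"twist": 0,"fingers": 0},{"tx": 0,"ty": 0,"tz": 0.006,"twist": 0,"fingers": 0},{"tx": 0,"ty": 0,"tz": 0,"twist": 0,"fingers": 0},{"tx": 0,"ty": 0,"tz": 0,"twist": 0,"fingers": 0}])

```text
clock: 41.35
eef_pos: [487.3, 392.3, 41.9]
tool_rot: [3.142, -0.0, 0.61]
force: [-1.0, 0.4, 0.9]
width: 15.3
gripper_force: 58.7
```

Request:
carry_out(moves=[{"tx": 0,"ty": 0,"tz": 0,"twist": 0,"fingers": 0.24},{"tx": 0,"ty": 0,"tz": 0,"twist": 0,"fingers": 0.3},{"tx": 0,"ty": 0,"tz": 0,"twist": 0,"fingers": 0.4},{"tx": 0,"ty": 0,"tz": 0,"twist": 0,"fingers": 0.4},{"tx": 0,"ty": 0,"tz": -0.1,"twist": 0,"fingers": 0.4},{"tx": 0,"ty": 0,"tz": -0.15,"twist": 0,"fingers": 0.4},{"tx": 0,"ty": 0,"tz": -0.18,"twist": 0,"fingers": 0.4},{"tx": 0,"ty": 0,"tz": 0,"twist": 0,"fingers": 0.4},{"tx": 0,"ty": 0,"tz": 0,"twist": 0,"fingers": 0.4},{"tx": 0,"ty": 0,"tz": 0,"twist": 0,"fingers": 0.4}])

```text
clock: 42.6
eef_pos: [486.2, 392.0, 169.4]
tool_rot: [-3.141, 0.003, 0.61]
force: [-0.1, 0.4, 0.3]
width: 34.2
gripper_force: 0.0
```

```bash
python3 - <<'E'
from h import *
d=shot('wrist','w15.png'); hsv=cv2.cvtColor(d['color'],cv2.COLOR_BGR2HSV); print(ctrl.read_state()['eef_pos'])
u,v=map(int,proj(d,(487.3,392.3,60))); print('slim pred',u,v)
m=cv2.inRange(hsv,(100,120,60),(130,255,255))
for c in cv2.findContours(m,cv2.RETR_EXTERNAL,cv2.CHAIN_APPROX_NONE)[0]:
    if cv2.contourArea(c)>40: (a,b),r=cv2.minEnclosingCircle(c); print(cv2.boundingRect(c),round(r,1),pt(d,a,b,58).round(1))
u,v=map(int,proj(d,(529,421.5,73)))
x0,y0=u-25,max(v-25,0); m=(d['color'][y0:v+25,x0:u+25].min(2)>150).astype(np.uint8)
for k in cv2.findContours(m,cv2.RETR_EXTERNAL,cv2.CHAIN_APPROX_NONE)[0]:
    if cv2.contourArea(k)>80: (a,b),r=cv2.minEnclosingCircle(k); print('white',cv2.boundingRect(k),round(r,1),pt(d,a+x0,b+y0,73).round(1))
t=shot('top')
# bystanders: change against the first picture
old=cv2.imread('pics/top0.png'); df=cv2.absdiff(old,t['color']).max(2); k=.64
for n,P in(('bowl',(543,256)),('flask',(548,212)),('flask2',(245,260))):
    a,b=int(P[0]*k),int(P[1]*k); w=df[b-20:b+20,a-20:a+20]; print(n,w.mean().round(1),(w>40).sum())
g=t['color'].max(2)
for n,P in(('bottle',(485.3,102.7,88)),):
    print(n,np.round(proj(t,P)))
E
```

```text
[486.33349315 391.94360514 169.4103475 ]
slim pred 255 187
(371, 225, 29, 34) 20.9 [514.5 256.   58. ]
(247, 175, 18, 19) 9.4 [489.1 393.4  58. ]
white (11, 11, 28, 29) 14.4 [528.5 422.6  73. ]
bowl 3.4 0
flask 3.4 0
flask2 3.5 0
bottle [234. 225.]
```

```bash
python3 - <<'E'
from h import *
t=load('top'); im=t['color'].astype(int); hsv=cv2.cvtColor(t['color'],cv2.COLOR_BGR2HSV)
b=(im[...,0]-im[...,2]); m=np.zeros(b.shape,bool); m[190:260,165:215]=1
y,x=np.nonzero(m&(b>15)); P=np.array([pt(t,u,v,9)[:2] for u,v in zip(x,y)],np.float32); print('pen',len(x),P.min(0),P.max(0),cv2.minAreaRect(P))
y,x=np.nonzero(m&(im.max(2)<60)); P=np.array([pt(t,u,v,13)[:2] for u,v in zip(x,y)],np.float32); print('dark',len(x),P.min(0),P.max(0),np.median(P,0))
w=load('top')
d=cv2.imread('pics/w7.png').astype(int); b=d[...,0]-d[...,2]; y,x=np.nonzero((b>25)&(np.arange(384)[:,None]<250)); s=(x>215)&(x<300); print('w7',x[s].min(),x[s].max(),y[s].min(),y[s].max())
E
```

```text
pen 66 [421.82263 217.28676] [533.0741  224.57033] ((477.448974609375, 220.91188049316406), (111.44171905517578, 3.3016586303710938), 2.0659127235412598)
dark 137 [429.82095 214.36003] [541.9922  316.40485] [469.58246 260.758  ]
w7 250 256 111 217
```

```bash
python3 -c "
from h import *
print(job.finish_job())"
```

```text
the job is handed in; nothing more can be done
None
```

I placed all five things in their trays and handed the job in at about 43 s of the 128 s allowed; no verdict came back. My last camera measurements put each thing within its limits, and the bowl and flask look unmoved.

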